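# Put the abrasion tester's weights back in their tray

## Robot

A 6-joint arm with a two-finger parallel gripper is mounted at the origin on the work surface. World frame = base frame: x ahead of the robot, y to its left, z up, the work surface at z = 0. Lengths are in m, angles in rad, forces in N, time in s.
With the tool pointing down it reaches from about 0.4 to 0.825 m from the base axis. Payload 7 kg.
Tool frame: the origin (TCP) lies on the centre line of the jaws, within the pads' length; the fingertips stand 25 mm ahead of it and the grasp point (between the pads) lies 6 mm ahead of it; z points along the fingers, y is the direction in which the jaws open and shut (so a half turn about z gives the same grasp; the last joint's range is limited). The gripper opens to 88 mm and grips with 3 to 60 N. Pads are 19 mm wide; open, the fingers measure 130 mm over their backs; the gripper's body (78 mm by 193 mm) begins 47 mm behind the grasp point.
Start: joints at [1.412, 0.359, 0.012, 0, -1.224, -0.288], TCP at [0.292, 0.609, 0.252] pointing down, gripper open.
Joint ranges: [-3.07, 3.07], [-1.43, 2.12], [-1.02, 1.25], [-3.03, 1.67], [-3.05, -0], [-3.03, 3.03]. Speed limits (rad/s): [2.39, 2.39, 3.01, 3.14, 3.14, 3.14].

## Interface

Orientations are given as [roll, pitch, yaw] about the fixed x, y, z axes, in that order (R = Rz(yaw) Ry(pitch) Rx(roll)).
In Python, from station import * gives the robot as it stands. The module is installed in compiled form; this text tells all that it offers.
- The arm moves only by the tool step_arm, never from a script. Its argument "commands" is text: rows parted by semicolons, each of 6 numbers parted by spaces: the shift along the tool's x, y, z in mm, then the turn, a rotation vector about the tool's x, y, z in rad. A call has 1 to 8 rows; each row shifts and turns the commanded pose from where the row before left it, along the tool's axes as they then stand; what a row does not reach is not made up. A row lasts 1/8 s, in which the tool goes at most 62.5 mm and 10.7 degrees, less where a joint would pass 70% of its speed; a pose out of reach is approached as far as the arm can. A call is refused whole if a number of a shift passes 62.5 or a number of a turn 0.188, either way. A call with a gripper value outside its range is refused whole. "jaw" is the finger opening in mm, from 0 to 87.6, set as the call begins (left out, the last holds). The fingers move at their own pace and stop on an object; "grip_force" is the grip in N (left out, the last holds). Time passes only in rows, so rows that do not move let the fingers close. It gives the time, the measured TCP pose, the force and the opening at its end, in the units of the state.
- get_state(): the state, without advancing time (a new reading comes with each control period).
- grab_frame(name): name is "side" or "top" or "wrist"; returns a dict with "frame" (420x560x3 uint8, red, green, blue), "fovy" (degrees; the focal length in pixels is half the picture's height over the tangent of half this angle, whatever the lens; pixels are square), "cx", "cy" (the principal point, pixels), "k1" (the pictures are not rectified: a ray, as slopes to the right and down, at radius r is drawn at 1 + k1 r^2 times it, then the intrinsics apply), "rvec" (rotation vector, rad) and "tvec" (3), from world to camera coordinates, as OpenCV has them; the wrist camera has in their place "tool_from_camera" (4x4, takes a point from camera to tool coordinates, whose origin is the TCP and whose axes are the flange's). Camera axes: x right, y down, z forward; pixel columns grow to the right and rows downward; lengths in m; the calibration is good to about 2 mm. A picture is of the moment at which its call begins: read the wrist's pose just before it. There is no depth.
- job_done(): hands the job in, once; it reports no verdict.
Trained networks look in a picture, given as the dict that the camera call returned (one of the last four; its "shot" number tells which), for a name from the list of things; names that differ only in an ending like _2 or _b are one class to them, and where a whole thing is asked for, a point or a joint stands for the part that bears it (a point fixed in the world has none). Each returns a list of dicts, best first, with "conf" (0 to 1); they miss things now and then, are a little off and sometimes report something else, mostly with a low value. They report only what shows in the picture. A call takes as long as a camera call. They do not tell look-alikes from the thing itself.
- recognise(picture, name): "pixel" ([column, row] in pixels, amid what is visible of it).
The state is a dict: "t": time; "q": joint angles; "qd": joint speeds; "joint_efforts": joint torques, N m; "eef_pos": TCP position; "ee_rot": TCP orientation; "force": force on the tool from outside, world axes, zero at the start; "moment": the same for the moment, N m; "width": finger opening in m.
Only numpy, scipy, OpenCV 4.12 (cv2) and the standard library are available. Lean on these libraries where they do the work, as an engineer would, in place of code of your own. Each camera call takes 0.05 s, during which the arm holds its last target.

## Task

Put the abrasion tester's four loading weights (round steel base, round knob on a stem) away in the grey tray, each upright in the pocket made for it: the smallest weight in the smallest pocket and so on up to the largest, set down rather than dropped. Leave the two look-alikes, the square-based presser foot and the clamp with the cross-bar handle, standing where they are.

Things in the scene. Friction and masses are not known exactly. Their poses are not given: they have to be found in the camera images.
- weight_s: The smallest of four plain steel loading weights: round base 30 mm across and 20 mm thick, above it a thin round stem 10 mm across, topped by a round dark steel knob 18 mm across that spans 40 to 58 mm above the underside (to be gripped from above by the knob). Loose, standing upright on the bench; mass between 0.1 and 0.6 kg. Origin: centre of the underside; z up along the stem.
- weight_m: The second smallest of four plain steel loading weights: round base 40 mm across and 20 mm thick, above it a thin round stem 10 mm across, topped by a round dark steel knob 18 mm across that spans 40 to 58 mm above the underside (to be gripped from above by the knob). Loose, standing upright on the bench; mass between 0.1 and 0.6 kg. Origin: centre of the underside; z up along the stem.
- weight_l: The second largest of four plain steel loading weights: round base 50 mm across and 20 mm thick, above it a thin round stem 10 mm across, topped by a round dark steel knob 18 mm across that spans 40 to 58 mm above the underside (to be gripped from above by the knob). Loose, standing upright on the bench; mass between 0.1 and 0.6 kg. Origin: centre of the underside; z up along the stem.
- weight_xl: The largest of four plain steel loading weights: round base 60 mm across and 20 mm thick, above it a thin round stem 10 mm across, topped by a round dark steel knob 18 mm across that spans 40 to 58 mm above the underside (to be gripped from above by the knob). Loose, standing upright on the bench; mass between 0.1 and 0.6 kg. Origin: centre of the underside; z up along the stem.
- pocket_s: White square insert 80 x 80 x 20 mm with one round pocket 44 mm across and 14 mm deep in its middle, for the 30 mm weight (smallest of the four). The inserts sit two by two, in any order, in one fixed grey tray 172 mm square, rim 26 mm above the bench. Origin: centre of the insert underside, 5 mm above the bench; pocket floor 6 mm, top face 20 mm above it; x, y along the sides.
- pocket_m: White square insert 80 x 80 x 20 mm with one round pocket 54 mm across and 14 mm deep in its middle, for the 40 mm weight (second smallest of the four). The inserts sit two by two, in any order, in one fixed grey tray 172 mm square, rim 26 mm above the bench. Origin: centre of the insert underside, 5 mm above the bench; pocket floor 6 mm, top face 20 mm above it; x, y along the sides.
- pocket_l: White square insert 80 x 80 x 20 mm with one round pocket 64 mm across and 14 mm deep in its middle, for the 50 mm weight (second largest of the four). The inserts sit two by two, in any order, in one fixed grey tray 172 mm square, rim 26 mm above the bench. Origin: centre of the insert underside, 5 mm above the bench; pocket floor 6 mm, top face 20 mm above it; x, y along the sides.
- pocket_xl: White square insert 80 x 80 x 20 mm with one round pocket 74 mm across and 14 mm deep in its middle, for the 60 mm weight (largest of the four). The inserts sit two by two, in any order, in one fixed grey tray 172 mm square, rim 26 mm above the bench. Origin: centre of the insert underside, 5 mm above the bench; pocket floor 6 mm, top face 20 mm above it; x, y along the sides.
- foot_square: Look-alike, not a weight: steel presser foot with a SQUARE base 42 x 42 mm, 20 mm thick, and the same stem and knob as the weights (knob 18 mm across, 58 mm tall). Loose. Origin: centre of the underside; z up.
- clamp_tbar: Look-alike, not a weight: steel specimen clamp with a round base 50 mm across, 20 mm thick, and a stem that carries a straight cross-bar (12 x 48 mm seen from above, along its y, 40 to 56 mm high) instead of a knob. Loose. Origin: centre of the underside; z up.
Things that resemble listed ones, but are neither listed nor needed, are in the scene too. What is shaped like the weight_xl but purple or yellow is not meant.

How it is judged:
By the outcome, as a careful person would: the job done as asked, in the order asked, and still so for the second after the job is handed in, with the robot touching nothing.
It also fails if it takes over 90 s, if anything falls off the work surface, if the arm or the gripper's body presses on something with over 40 N, if the wrist force passes 120 N, or if a joint passes its speed limit or range.

## Working session

There is one attempt and no reset: what is moved stays moved. The work goes in short steps, Python scripts to look and compute and a tool call to move; the robot and the scene stay as the last step left them, time stands still between calls to the robot, and variables do not carry over. Pictures are saved under pics/ and viewed, and the job is handed in when it is done.

Besides the shell and the picture viewer there is one more tool, called after "Emit:" by a JSON object that holds its "fn" and its "kwargs", one argument or row to a line. step_arm: Moves the arm, as the interface text tells. Its arguments: {"type":"object","properties":{"commands":{"type":"string"},"jaw":{"type":"number"},"grip_force":{"type":"number"}},"required":["commands"]}

```bash
mkdir -p pics; python3 - <<'E'
from station import *
import cv2
s=get_state(); print(s['t'],s['eef_pos'],s['ee_rot'],s['width'])
for n in ['top','side']:
    p=grab_frame(n); cv2.imwrite(f'pics/{n}0.png',p['frame'][:,:,::-1])
    print(n,{k:v for k,v in p.items() if k!='frame'})
    for o in ['weight_s','weight_m','weight_l','weight_xl','pocket_s','pocket_m','pocket_l','pocket_xl','foot_square','clamp_tbar']:
        print(o,[(r['pixel'],round(r['conf'],2)) for r in recognise(p,o)])
print(get_state()['t'])
E
```

```text
0.0 [0.29150862 0.60831821 0.25063476] [ 3.13997342e+00 -1.40305130e-04 -4.46917842e-01] 0.08764756692233756
top {'fovy': 50.545454796482176, 'cx': 286.1556730126872, 'cy': 204.6914739338857, 'k1': -0.11952807564784952, 'rvec': array([ 2.1336474 , -2.11491445,  0.21692621]), 'tvec': array([-0.09747642,  0.56617993,  1.0070297 ]), 'shot': 1}
weight_s [([374.0, 268.2], 0.66), ([322.9, 169.9], 0.52), ([272.7, 266.6], 0.42)]
weight_m [([374.0, 268.2], 0.66), ([322.9, 169.9], 0.52), ([272.7, 266.6], 0.42)]
weight_l [([374.0, 268.2], 0.66), ([322.9, 169.9], 0.52), ([272.7, 266.6], 0.42)]
weight_xl [([385.3, 205.7], 0.89), ([433.9, 232.4], 0.88), ([392.2, 162.6], 0.75)]
pocket_s [([181.9, 195.3], 0.95), ([201.0, 224.2], 0.7), ([173.6, 241.6], 0.69)]
pocket_m [([181.9, 195.3], 0.95), ([201.0, 224.2], 0.7), ([173.6, 241.6], 0.69)]
pocket_l [([181.9, 195.3], 0.95), ([201.0, 224.2], 0.7), ([173.6, 241.6], 0.69)]
pocket_xl [([155.6, 218.4], 0.78)]
foot_square [([279.7, 168.2], 0.73)]
clamp_tbar []
side {'fovy': 43.435280188064404, 'cx': 283.65476909056423, 'cy': 210.13736872958196, 'k1': -0.1873
[... 169 characters left out ...]
([321.7, 251.6], 0.87), ([397.6, 201.7], 0.78)]
weight_m [([281.0, 185.1], 0.91), ([321.7, 251.6], 0.87), ([397.6, 201.7], 0.78)]
weight_l [([281.0, 185.1], 0.91), ([321.7, 251.6], 0.87), ([397.6, 201.7], 0.78)]
weight_xl [([360.4, 174.4], 0.86), ([331.4, 159.2], 0.86), ([408.2, 166.0], 0.64), ([337.7, 181.8], 0.45)]
pocket_s [([213.0, 262.3], 0.89), ([200.6, 292.9], 0.77), ([167.6, 256.0], 0.65)]
pocket_m [([213.0, 262.3], 0.89), ([200.6, 292.9], 0.77), ([167.6, 256.0], 0.65)]
pocket_l [([213.0, 262.3], 0.89), ([200.6, 292.9], 0.77), ([167.6, 256.0], 0.65)]
pocket_xl [([159.9, 287.2], 0.72)]
foot_square [([238.1, 202.4], 0.94), ([361.3, 173.6], 0.17)]
clamp_tbar [([335.1, 181.9], 0.74)]
1.1
```

View pics/top0.png

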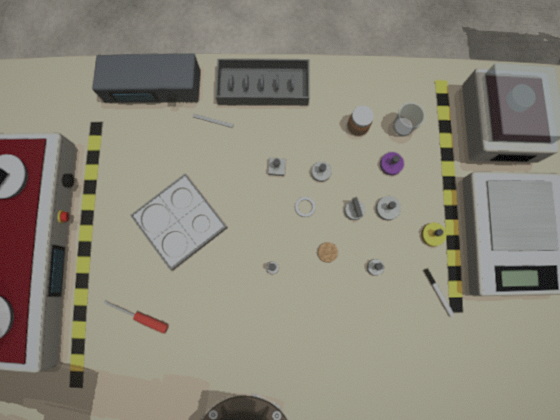

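View pics/side0.png

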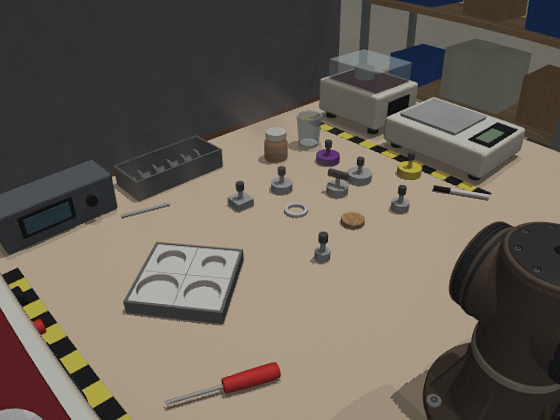

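```bash
cat > h.py <<'E'
import numpy as np, cv2
def K(p):
    f=p['frame'].shape[0]/2/np.tan(np.radians(p['fovy'])/2); return np.array([[f,0,p['cx']],[0,f,p['cy']],[0,0,1.]])
def ray(p,px):
    d=np.array([p['k1'],0,0,0,0.]); u=cv2.undistortPointsIter(np.array([[px]],float),K(p),d,None,None,(3,50,1e-10))[0,0]
    R=cv2.Rodrigues(p['rvec'])[0]; return -R.T@p['tvec'], R.T@np.array([u[0],u[1],1])
def atz(p,px,z):
    c,d=ray(p,px); return c+d*(z-c[2])/d[2]
def tri(p1,x1,p2,x2):
    c,d=ray(p1,x1);e,g=ray(p2,x2)
    d/=np.linalg.norm(d);g/=np.linalg.norm(g)
    s=np.linalg.lstsq(np.c_[d,-g],e-c,rcond=None)[0]
    a=c+s[0]*d;b=e+s[1]*g
    return (a+b)/2,np.linalg.norm(a-b)
def proj(p,X):
    return cv2.projectPoints(np.array(X,float).reshape(-1,3),p['rvec'],p['tvec'],K(p),np.array([p['k1'],0,0,0,0.]))[0][:,0]
E
python3 - <<'E'
from station import *
import cv2,pickle
t=grab_frame('top');s=grab_frame('side');pickle.dump((t,s),open('ts.pkl','wb'))
def sv(im,x,y,w,h,k,n): cv2.imwrite(n,cv2.resize(im[y:y+h,x:x+w,::-1],None,fx=k,fy=k,interpolation=cv2.INTER_CUBIC))
sv(t['frame'],255,145,190,140,4,'pics/tw.png')
sv(s['frame'],220,140,210,130,3.8,'pics/sw.png')
sv(t['frame'],125,165,110,110,5,'pics/tt.png')
E
```

```text
(no output)
```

View pics/tw.png

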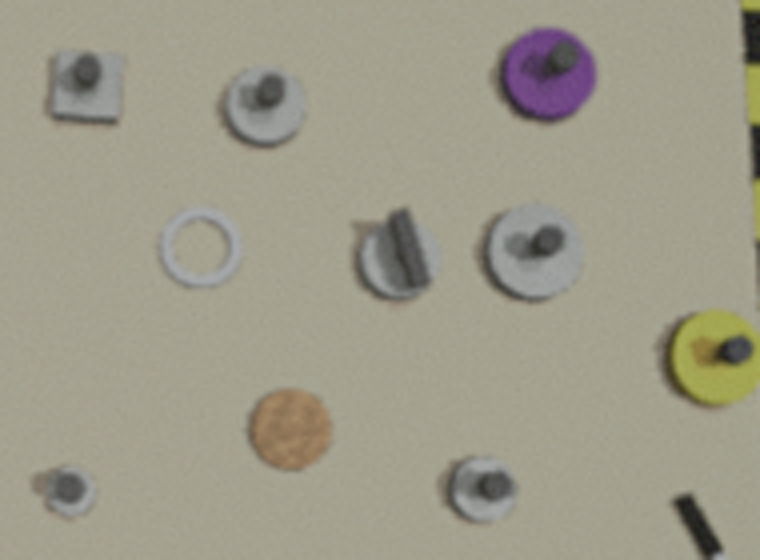

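View pics/sw.png

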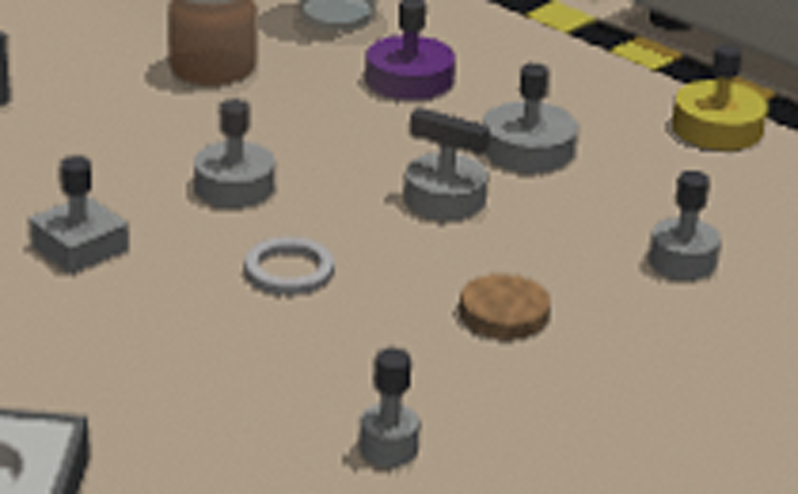

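View pics/tt.png

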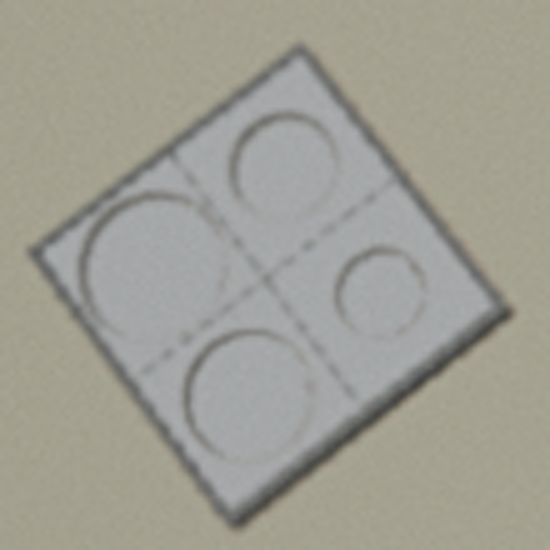

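```bash
python3 - <<'E'
from h import *
import pickle
t,s=pickle.load(open('ts.pkl','rb'))
T=lambda x,y:((x+.5)/4-.5+255,(y+.5)/4-.5+145)
S=lambda x,y:((x+.5)/3.8-.5+220,(y+.5)/3.8-.5+140)
P=lambda x,y:((x+.5)/5-.5+125,(y+.5)/5-.5+165)
for n,a,b in [('s',(69,487),(393,370)),('m',(494,487),(692,190)),('l',(270,91),(234,118)),('xl',(547,241),(534,82)),('bar',(410,247),(450,131)),('foot',(88,71),(76,175))]:
    X,e=tri(t,T(*a),s,S(*b)); print(n,X.round(4),round(e,4), atz(t,T(*a),.049).round(4), atz(s,S(*b),.049).round(4))
for n,a in [('s',(67,492)),('m',(482,488)),('l',(263,106)),('xl',(532,251)),('clamp',(398,257))]:
    print('base',n,atz(t,T(*a),.02).round(4))
for n,a in dict(s=(381,293),m=(284,165),l=(250,395),xl=(152,268),c=(268,282),c1=(298,46),c2=(512,316),c3=(236,525),c4=(32,250)).items(): print(n,atz(t,P(*a),.025).round(4))
E
```

```text
s [ 0.4198 -0.0608  0.0492] 0.0019 [ 0.4206 -0.0602  0.049 ] [ 0.4192 -0.0616  0.049 ]
m [ 0.4217 -0.3111  0.0492] 0.0006 [ 0.4219 -0.311   0.049 ] [ 0.4217 -0.3116  0.049 ]
l [ 0.6621 -0.1804  0.0481] 0.0012 [ 0.6623 -0.1799  0.049 ] [ 0.6603 -0.1795  0.049 ]
xl [ 0.5701 -0.3486  0.0475] 0.0015 [ 0.5704 -0.3478  0.049 ] [ 0.5677 -0.3468  0.049 ]
bar [ 0.5655 -0.265   0.0462] 0.0021 [ 0.5658 -0.2639  0.049 ] [ 0.5614 -0.2618  0.049 ]
foot [ 0.6736 -0.0686  0.0485] 0.0007 [ 0.6738 -0.0684  0.049 ] [ 0.6726 -0.0683  0.049 ]
base s [ 0.4192 -0.0584  0.02  ]
base m [ 0.423  -0.3099  0.02  ]
base l [ 0.6608 -0.1781  0.02  ]
base xl [ 0.5697 -0.3454  0.02  ]
base clamp [ 0.5651 -0.2612  0.02  ]
s [0.5248 0.1155 0.025 ]
m [0.5883 0.1668 0.025 ]
l [0.4739 0.1777 0.025 ]
xl [0.5359 0.2299 0.025 ]
c [0.5296 0.1716 0.025 ]
c1 [0.6493 0.1631 0.025 ]
c2 [0.5142 0.0509 0.025 ]
c3 [0.411  0.1814 0.025 ]
c4 [0.5442 0.2911 0.025 ]
```

```bash
cat > d.py <<'E'
import sys,numpy as np
from station import *
from scipy.spatial.transform import Rotation as R
s=get_state(); p=np.array(s['eef_pos']); r=R.from_euler('xyz',s['ee_rot'])
print('t',round(s['t'],2),'pos',p.round(4),'rot',np.round(s['ee_rot'],3),'F',np.round(s['force'],1),'w',round(s['width'],4),'q',np.round(s['q'],2))
for a in sys.argv[1:]:
    T=np.array([float(v) for v in a.split(',')]); d=r.inv().apply(T-p)*1e3
    n=int(np.ceil(np.linalg.norm(d)/58)); print('d',d.round(1),'n',n,'per',(d/n).round(1)); p=T
E
python3 d.py .48,.2,.17 .4198,-.0607,.12 .4198,-.0607,.055
```

```text
t 1.2 pos [0.2917 0.6087 0.2516] rot [-3.142  0.    -0.447] F [-0.1 -0.4  0.2] w 0.0879 q [ 1.41  0.36  0.01 -0.   -1.22 -0.29]
d [346.5 287.2  81.6] n 8 per [43.3 35.9 10.2]
d [ 58.4 261.1  50. ] n 5 per [11.7 52.2 10. ]
d [ 0.  0. 65.] n 2 per [ 0.   0.  32.5]
```

Emit:
{"fn": "step_arm", "kwargs": {
  "commands": "43.3 35.9 10.2 0 0 0;43.3 35.9 10.2 0 0 0;43.3 35.9 10.2 0 0 0;43.3 35.9 10.2 0 0 0;43.3 35.9 10.2 0 0 0;43.3 35.9 10.2 0 0 0;43.3 35.9 10.2 0 0 0;43.3 35.9 10.2 0 0 0",
  "jaw": 50,
  "grip_force": 25
}}

```text
t: 2.2
eef_pos: [0.4806, 0.1985, 0.1701]
ee_rot: [-3.141, -0.001, -0.446]
force: [-0.1, -0.2, 0.2]
width: 0.0507
```

Emit:
{"fn": "step_arm", "kwargs": {
  "commands": "11.7 52.2 10 0 0 0;11.7 52.2 10 0 0 0;11.7 52.2 10 0 0 0;11.7 52.2 10 0 0 0;11.7 52.2 10 0 0 0;0 0 0 0 0 0;0 0 0 0 0 0"
}}

```text
t: 3.08
eef_pos: [0.4204, -0.0607, 0.1203]
ee_rot: [-3.141, -0.001, -0.448]
force: [-0.2, 0.4, 0.4]
width: 0.05
```

```bash
python3 d.py .4198,-.0607,.055; python3 - <<'E'
from station import *
import cv2
p=grab_frame('wrist'); cv2.imwrite('pics/w1.png',p['frame'][:,:,::-1]); print(p['tool_from_camera'],p['fovy'],p['k1'],p['cx'],p['cy'])
E
```

```text
t 3.08 pos [ 0.4204 -0.0607  0.1203] rot [-3.141e+00 -1.000e-03 -4.480e-01] F [-0.2  0.4  0.4] w 0.05 q [ 0.33  0.08 -0.7   0.   -0.79  0.8 ]
d [-0.6  0.3 65.3] n 2 per [-0.3  0.1 32.7]
[[-6.38552889e-04 -9.57212155e-01 -2.89386389e-01  7.99968978e-02]
 [ 9.99999486e-01 -3.83165590e-04 -9.39165802e-04 -4.52436438e-04]
 [ 7.88098015e-04 -2.89386840e-01  9.57211908e-01 -1.32721763e-01]
 [ 0.00000000e+00  0.00000000e+00  0.00000000e+00  1.00000000e+00]] 68.7789731297466 -0.04126583301818253 279.71102536305654 212.99840951254777
```

View pics/w1.png

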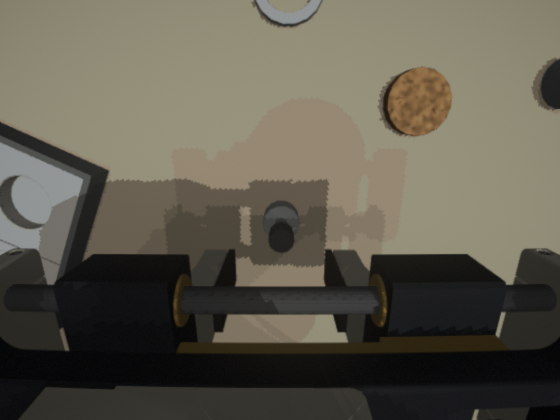

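The wrist view shows the small weight's knob at about (281,236), which is where the projection puts it (238). I'm going down to grip.

Emit:
{"fn": "step_arm", "kwargs": {
  "commands": "0 0 32.5 0 0 0;0 0 32.5 0 0 0;0 0 0 0 0 0;0 0 0 0 0 0"
}}

```text
t: 3.62
eef_pos: [0.4209, -0.0598, 0.0558]
ee_rot: [-3.141, -0.001, -0.445]
force: [-0.4, 0.9, 0.6]
width: 0.0501
```

Emit:
{"fn": "step_arm", "kwargs": {
  "commands": "0 0 0 0 0 0;0 0 0 0 0 0;0 0 0 0 0 0;0 0 0 0 0 0;0 0 -30 0 0 0;0 0 -40 0 0 0;0 0 -45 0 0 0",
  "jaw": 0
}}

```text
t: 4.5
eef_pos: [0.4191, -0.0609, 0.1707]
ee_rot: [3.141, 0.001, -0.447]
force: [1.5, 0.4, -1.5]
width: 0.0171
```

```bash
python3 d.py .5248,.1155,.17 .5248,.1155,.085 .5248,.1155,.067
```

```text
t 4.5 pos [ 0.4191 -0.0609  0.1707] rot [ 3.141e+00  1.000e-03 -4.470e-01] F [ 1.5  0.4 -1.5] w 0.0171 q [ 0.33  0.01 -0.63 -0.   -0.93  0.8 ]
d [  19.  -204.7    0.4] n 4 per [  4.8 -51.2   0.1]
d [ 0.1 -0.1 85. ] n 2 per [ 0.1 -0.  42.5]
d [ 0. -0. 18.] n 1 per [ 0. -0. 18.]
```

Emit:
{"fn": "step_arm", "kwargs": {
  "commands": "3 -25 0 0 0 0;4 -46 0 0 0 0;4 -46 0 0 0 0;4 -46 0 0 0 0;3 -30 0 0 0 0;1 -11.5 0 0 0 0;0 0 35 0 0 0;0 0 35 0 0 0"
}}

```text
t: 5.5
eef_pos: [0.5251, 0.1152, 0.0993]
ee_rot: [-3.141, -0.0, -0.447]
force: [0.3, -0.2, -1.9]
width: 0.0174
```

```bash
python3 - <<'E'
from station import *
import cv2
p=grab_frame('wrist'); cv2.imwrite('pics/w2.png',p['frame'][:,:,::-1])
E
python3 d.py .5248,.1155,.067
```

```text
t 5.55 pos [0.5223 0.1139 0.0945] rot [ 3.137  0.005 -0.449] F [-1.4 -1.6 -7. ] w 0.0173 q [ 0.58  0.29 -0.49 -0.   -0.79  0.54]
d [ 1.7 -2.7 27.5] n 1 per [ 1.7 -2.7 27.5]
```

View pics/w2.png

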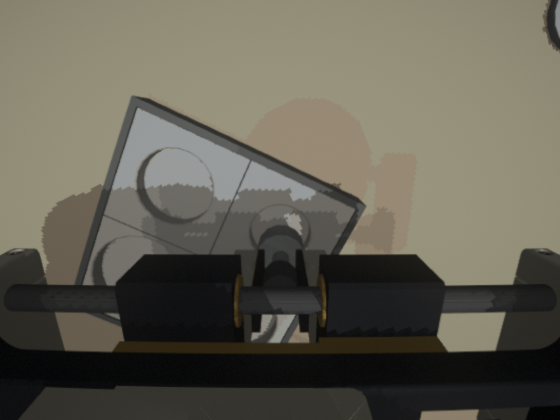

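```bash
python3 - <<'E'
from station import *
import cv2
p=grab_frame('side'); cv2.imwrite('pics/s2.png',cv2.resize(p['frame'][170:360,100:350,::-1],None,fx=3,fy=3))
E
python3 d.py .5248,.1155,.067
```

```text
t 5.6 pos [0.5225 0.1137 0.0965] rot [ 3.136  0.005 -0.448] F [-0.6  0.2 -1.5] w 0.0171 q [ 0.58  0.29 -0.49 -0.   -0.8   0.54]
d [ 1.4 -2.8 29.5] n 1 per [ 1.4 -2.8 29.5]
```

View pics/s2.png

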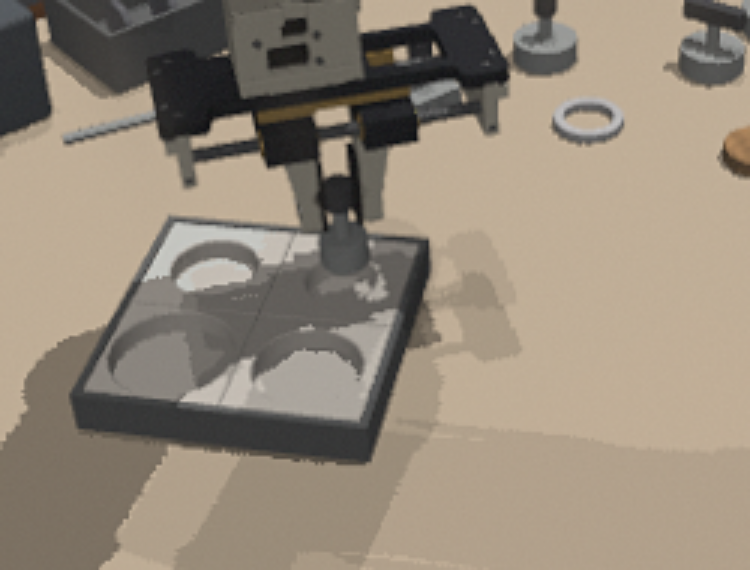

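Emit:
{"fn": "step_arm", "kwargs": {
  "commands": "1.4 -2.8 10 0 0 0;0 0 10 0 0 0;0 0 6 0 0 0;0 0 0 0 0 0;0 0 0 0 0 0"
}}

```text
t: 6.22
eef_pos: [0.5281, 0.1176, 0.0743]
ee_rot: [-3.141, -0.0, -0.447]
force: [0.4, 0.6, -2.5]
width: 0.0172
```

```bash
python3 d.py .5248,.1155,.067
```

```text
t 6.22 pos [0.5281 0.1176 0.0743] rot [-3.141 -0.    -0.447] F [ 0.4  0.6 -2.5] w 0.0172 q [ 0.58  0.33 -0.5   0.   -0.74  0.54]
d [-2.1  3.3  7.3] n 1 per [-2.1  3.3  7.3]
```

Emit:
{"fn": "step_arm", "kwargs": {
  "commands": "-2 3.3 4 0 0 0;0 0 2 0 0 0;0 0 1 0 0 0;0 0 0.5 0 0 0;0 0 0 0 0 0;0 0 0 0 0 0"
}}

```text
t: 6.98
eef_pos: [0.5247, 0.1154, 0.0665]
ee_rot: [-3.142, 0.0, -0.447]
force: [-1.0, -0.2, -1.0]
width: 0.017
```

```bash
python3 d.py .5248,.1155,.067
```

```text
t 6.97 pos [0.5247 0.1154 0.0665] rot [-3.142  0.    -0.447] F [-1.  -0.2 -1. ] w 0.017 q [ 0.58  0.33 -0.52 -0.   -0.72  0.54]
d [ 0.1 -0.1 -0.5] n 1 per [ 0.1 -0.1 -0.5]
```

Emit:
{"fn": "step_arm", "kwargs": {
  "commands": "0 0 0.6 0 0 0;0 0 0 0 0 0;0 0 0 0 0 0"
}}

```text
t: 7.35
eef_pos: [0.5248, 0.1154, 0.0662]
ee_rot: [-3.141, -0.0, -0.447]
force: [-0.8, -0.5, 4.6]
width: 0.0172
```

Contact: the force is +4.6 N. I'm releasing and going up.

Emit:
{"fn": "step_arm", "kwargs": {
  "commands": "0 0 0 0 0 0;0 0 0 0 0 0;0 0 0 0 0 0;0 0 -15 0 0 0;0 0 -35 0 0 0;0 0 -35 0 0 0;0 0 -20 0 0 0",
  "jaw": 42
}}

```text
t: 8.22
eef_pos: [0.5254, 0.1158, 0.174]
ee_rot: [-3.139, -0.002, -0.446]
force: [0.7, -0.5, 0.1]
width: 0.0419
```

```bash
python3 d.py .4217,-.3111,.12 .4217,-.3111,.055;  python3 - <<'E'
from station import *
import cv2
p=grab_frame('side'); cv2.imwrite('pics/s3.png',cv2.resize(p['frame'][170:360,100:350,::-1],None,fx=3,fy=3))
E
```

```text
t 8.22 pos [0.5254 0.1158 0.174 ] rot [-3.139e+00 -2.000e-03 -4.460e-01] F [ 0.7 -0.5  0.1] w 0.0419 q [ 0.58  0.2  -0.4   0.   -0.97  0.54]
d [ 90.6 429.9  53. ] n 8 per [11.3 53.7  6.6]
d [-0.1  0.2 65. ] n 2 per [-0.1  0.1 32.5]
```

View pics/s3.png

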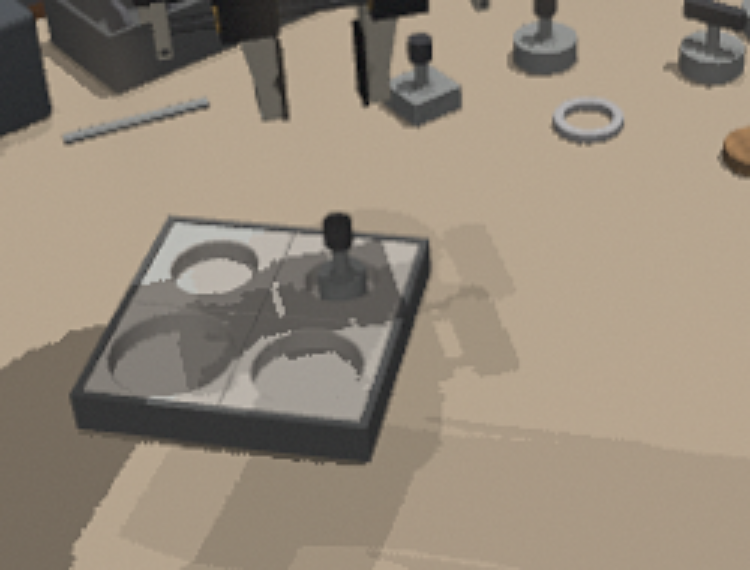

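The smallest weight stands upright in its pocket, at about (338,270) in the crop. Next is the medium weight. I'll keep z level while travelling.

Emit:
{"fn": "step_arm", "kwargs": {
  "commands": "7 35 0 0 0 0;12 57 0 0 0 0;12 57 0 0 0 0;12 57 0 0 0 0;12 57 0 0 0 0;12 57 0 0 0 0;12 57 13 0 0 0;11.6 52.9 40 0 0 0"
}}

```text
t: 9.28
eef_pos: [0.4227, -0.3103, 0.123]
ee_rot: [-3.141, -0.006, -0.447]
force: [1.6, -0.3, -0.1]
width: 0.0423
```

Emit:
{"fn": "step_arm", "kwargs": {
  "commands": "0 0 0 0 0 0;0 0 0 0 0 0"
}}

```text
t: 9.52
eef_pos: [0.4217, -0.3079, 0.1214]
ee_rot: [3.141, -0.0, -0.448]
force: [1.2, 0.2, 0.3]
width: 0.042
```

```bash
python3 d.py .4217,-.3111,.055;  python3 - <<'E'
from station import *
import cv2
p=grab_frame('wrist'); cv2.imwrite('pics/w3.png',p['frame'][:,:,::-1])
E
```

```text
t 9.53 pos [ 0.4217 -0.3079  0.1214] rot [ 3.141 -0.    -0.448] F [1.2 0.2 0.3] w 0.042 q [-0.25  0.24 -0.5   0.   -0.84  1.38]
d [ 1.4  2.8 66.4] n 2 per [ 0.7  1.4 33.2]
```

View pics/w3.png

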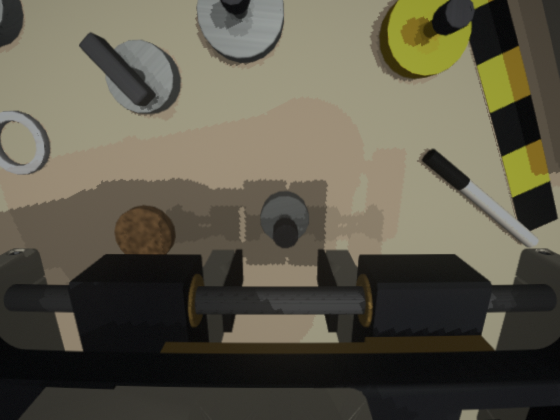

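The wrist view shows the knob at (286,234), matching the 3 mm offset along tool y.

Emit:
{"fn": "step_arm", "kwargs": {
  "commands": "1.2 3 33 0 0 0;0 0 33 0 0 0;0 0 0 0 0 0;0 0 0 0 0 0"
}}

```text
t: 10.07
eef_pos: [0.4227, -0.3106, 0.0564]
ee_rot: [-3.142, -0.002, -0.445]
force: [0.5, -0.8, -0.4]
width: 0.0419
```

Emit:
{"fn": "step_arm", "kwargs": {
  "commands": "0 0 0 0 0 0;0 0 0 0 0 0;0 0 0 0 0 0;0 0 0 0 0 0;0 0 -30 0 0 0;0 0 -45 0 0 0;0 0 -30 0 0 0;0 0 -10 0 0 0",
  "jaw": 0
}}

```text
t: 11.08
eef_pos: [0.4218, -0.311, 0.1711]
ee_rot: [-3.141, -0.002, -0.447]
force: [0.4, -0.8, -2.8]
width: 0.0174
```

```bash
python3 d.py .5883,.1668,.17
```

```text
t 11.07 pos [ 0.4218 -0.311   0.1711] rot [-3.141e+00 -2.000e-03 -4.470e-01] F [ 0.4 -0.8 -2.8] w 0.0174 q [-0.26  0.18 -0.43 -0.   -0.96  1.38]
d [ -56.4 -502.8    1.3] n 9 per [ -6.3 -55.9   0.1]
```

Emit:
{"fn": "step_arm", "kwargs": {
  "commands": "-3 -25 0 0 0 0;-5.5 -50 0 0 0 0;-6.5 -57 0 0 0 0;-6.5 -57 0 0 0 0;-6.5 -57 0 0 0 0;-6.5 -57 0 0 0 0;-6.5 -57 0 0 0 0;-6.5 -57 0 0 0 0"
}}

```text
t: 12.08
eef_pos: [0.5581, 0.0874, 0.1681]
ee_rot: [3.14, 0.002, -0.447]
force: [1.0, 0.1, -2.6]
width: 0.0175
```

Emit:
{"fn": "step_arm", "kwargs": {
  "commands": "-5.5 -50 0 0 0 0;-3 -25 0 0 0 0;-1 -11 0 0 0 0;0 0 0 0 0 0;0 0 30 0 0 0;0 0 30 0 0 0;0 0 15 0 0 0;0 0 0 0 0 0"
}}

```text
t: 13.08
eef_pos: [0.5867, 0.1662, 0.094]
ee_rot: [3.14, 0.001, -0.448]
force: [0.1, -0.8, -2.4]
width: 0.0173
```

Emit:
{"fn": "step_arm", "kwargs": {
  "commands": "0 0 0 0 0 0"
}}

```text
t: 13.2
eef_pos: [0.588, 0.1673, 0.0959]
ee_rot: [-3.14, -0.001, -0.447]
force: [0.1, 1.2, -2.5]
width: 0.0168
```

```bash
python3 d.py .5883,.1668,.0675;  python3 - <<'E'
from station import *
import cv2
p=grab_frame('side'); cv2.imwrite('pics/s4.png',cv2.resize(p['frame'][170:360,100:350,::-1],None,fx=3,fy=3))
E
```

```text
t 13.2 pos [0.588  0.1673 0.0959] rot [-3.14e+00 -1.00e-03 -4.47e-01] F [ 0.1  1.2 -2.5] w 0.0168 q [ 0.6   0.39 -0.33  0.   -0.85  0.53]
d [ 0.5  0.4 28.4] n 1 per [ 0.5  0.4 28.4]
```

View pics/s4.png

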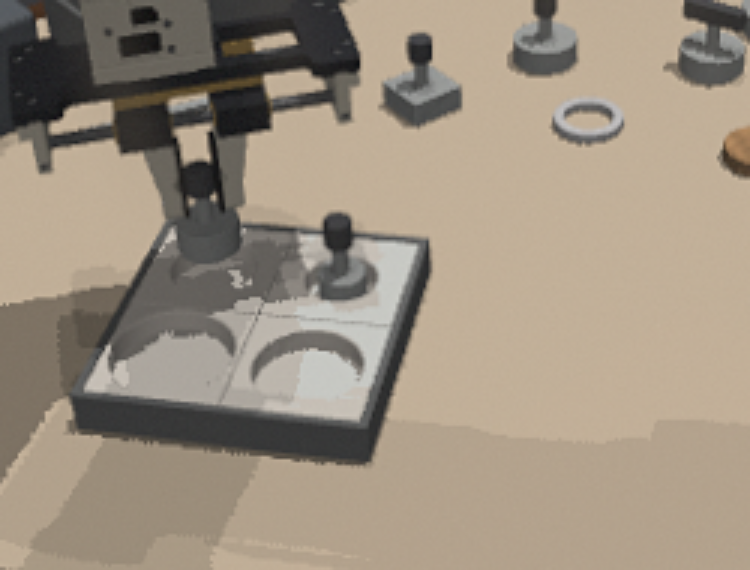

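The medium weight hangs above its pocket, so I'm lowering it.

Emit:
{"fn": "step_arm", "kwargs": {
  "commands": "0.5 0.4 10 0 0 0;0 0 9 0 0 0;0 0 5 0 0 0;0 0 3 0 0 0;0 0 1.5 0 0 0;0 0 0 0 0 0;0 0 0 0 0 0"
}}

```text
t: 14.12
eef_pos: [0.5877, 0.1669, 0.0664]
ee_rot: [-3.141, -0.0, -0.447]
force: [1.5, -0.1, -2.8]
width: 0.0175
```

Emit:
{"fn": "step_arm", "kwargs": {
  "commands": "0 0 0.7 0 0 0;0 0 0 0 0 0;0 0 0 0 0 0"
}}

```text
t: 14.5
eef_pos: [0.5878, 0.1668, 0.0662]
ee_rot: [-3.141, -0.001, -0.447]
force: [-2.0, -1.7, 6.2]
width: 0.0172
```

Emit:
{"fn": "step_arm", "kwargs": {
  "commands": "0 0 0 0 0 0;0 0 0 0 0 0;0 0 0 0 0 0;0 0 -15 0 0 0;0 0 -35 0 0 0;0 0 -35 0 0 0;0 0 -20 0 0 0",
  "jaw": 42
}}

```text
t: 15.38
eef_pos: [0.5884, 0.1672, 0.1739]
ee_rot: [-3.139, -0.002, -0.446]
force: [0.4, -0.0, -1.0]
width: 0.042
```

```bash
python3 d.py .6615,-.180,.12;  python3 - <<'E'
from station import *
import cv2
p=grab_frame('side'); cv2.imwrite('pics/s5.png',cv2.resize(p['frame'][170:360,100:350,::-1],None,fx=3,fy=3))
E
```

```text
t 15.38 pos [0.5884 0.1672 0.1739] rot [-3.139e+00 -2.000e-03 -4.460e-01] F [ 0.4 -0.  -1. ] w 0.042 q [ 0.6   0.31 -0.24  0.   -1.01  0.53]
d [215.7 281.7  53.6] n 7 per [30.8 40.2  7.7]
```

View pics/s5.png

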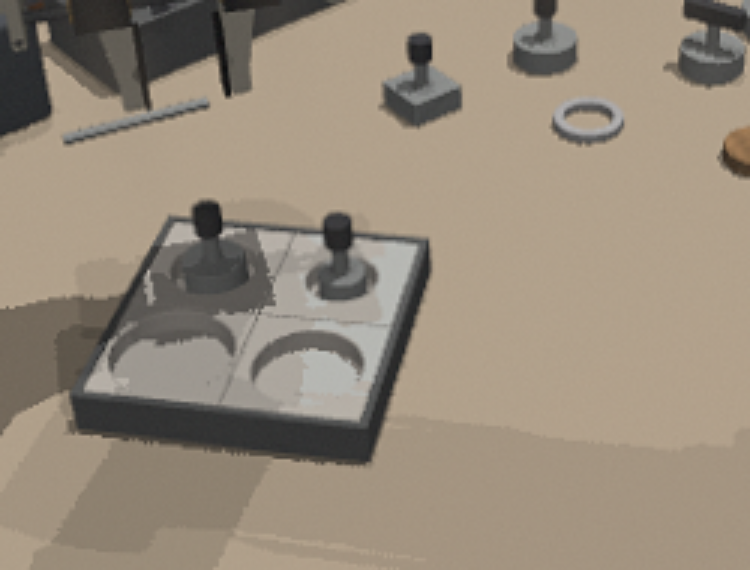

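The medium weight is seated at about (208,265) in the crop. The large weight is next.

Emit:
{"fn": "step_arm", "kwargs": {
  "commands": "20 26 0 0 0 0;32 42 0 0 0 0;34 45 0 0 0 0;34 45 0 0 0 0;34 45 4 0 0 0;34 44 20 0 0 0;18 23 20 0 0 0;9.7 11.7 9.6 0 0 0"
}}

```text
t: 16.42
eef_pos: [0.6599, -0.1822, 0.1161]
ee_rot: [3.141, 0.001, -0.449]
force: [-0.2, 0.2, -0.4]
width: 0.0423
```

Emit:
{"fn": "step_arm", "kwargs": {
  "commands": "0 0 0 0 0 0;0 0 0 0 0 0"
}}

```text
t: 16.68
eef_pos: [0.6608, -0.1796, 0.1179]
ee_rot: [-3.141, -0.001, -0.446]
force: [-0.0, 0.3, -1.2]
width: 0.0421
```

```bash
python3 d.py .6615,-.180,.055;  python3 - <<'E'
from station import *
import cv2
p=grab_frame('wrist'); cv2.imwrite('pics/w5.png',p['frame'][:,:,::-1])
E
```

```text
t 16.68 pos [ 0.6608 -0.1796  0.1179] rot [-3.141e+00 -1.000e-03 -4.460e-01] F [-0.   0.3 -1.2] w 0.0421 q [ 0.02  0.47 -0.13  0.   -0.97  1.11]
d [ 0.8  0.  62.9] n 2 per [ 0.4  0.  31.4]
```

View pics/w5.png

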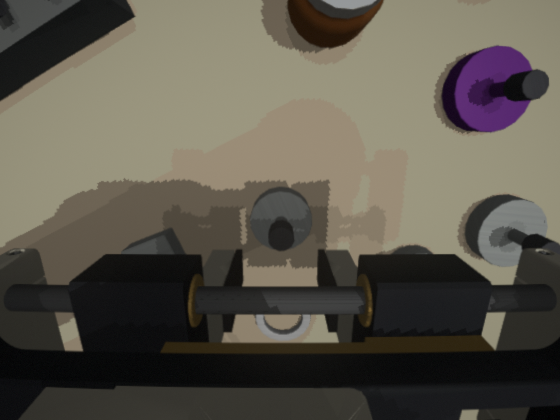

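The knob is at (281,236), centred.

Emit:
{"fn": "step_arm", "kwargs": {
  "commands": "0.5 0 32 0 0 0;0 0 31 0 0 0;0 0 0 0 0 0;0 0 0 0 0 0"
}}

```text
t: 17.23
eef_pos: [0.6619, -0.1802, 0.0557]
ee_rot: [-3.141, -0.002, -0.446]
force: [1.0, -0.4, -0.0]
width: 0.0421
```

Emit:
{"fn": "step_arm", "kwargs": {
  "commands": "0 0 0 0 0 0;0 0 0 0 0 0;0 0 0 0 0 0;0 0 0 0 0 0;0 0 -30 0 0 0;0 0 -45 0 0 0;0 0 -30 0 0 0;0 0 -10 0 0 0",
  "jaw": 0
}}

```text
t: 18.23
eef_pos: [0.6612, -0.1807, 0.1703]
ee_rot: [-3.141, -0.002, -0.447]
force: [0.1, -0.4, -5.1]
width: 0.0174
```

```bash
python3 d.py .4739,.1777,.17
```

```text
t 18.23 pos [ 0.6612 -0.1807  0.1703] rot [-3.141e+00 -2.000e-03 -4.470e-01] F [ 0.1 -0.4 -5.1] w 0.0174 q [ 0.02  0.43 -0.07 -0.   -1.07  1.11]
d [-323.8 -242.2    0. ] n 7 per [-46.3 -34.6   0. ]
```

Emit:
{"fn": "step_arm", "kwargs": {
  "commands": "-20 -15 0 0 0 0;-40 -30 0 0 0 0;-46 -34 0 0 0 0;-46 -34 0 0 0 0;-46 -35 0 0 0 0;-46 -34 0 0 0 0;-40 -30 0 0 0 0;-26 -20 0 0 0 0"
}}

```text
t: 19.23
eef_pos: [0.4794, 0.1637, 0.1676]
ee_rot: [3.14, 0.002, -0.446]
force: [0.4, -0.2, -4.6]
width: 0.017
```

Emit:
{"fn": "step_arm", "kwargs": {
  "commands": "-10 -7 0 0 0 0;-3.8 -3.2 0 0 0 0;0 0 0 0 0 0;0 0 30 0 0 0;0 0 30 0 0 0;0 0 15 0 0 0;0 0 0 0 0 0;0 0 0 0 0 0"
}}

```text
t: 20.23
eef_pos: [0.4742, 0.1779, 0.0948]
ee_rot: [-3.14, -0.001, -0.447]
force: [0.7, -0.1, -4.4]
width: 0.0172
```

```bash
python3 d.py .4739,.1777,.0675;  python3 - <<'E'
from station import *
import cv2
p=grab_frame('side'); cv2.imwrite('pics/s6.png',cv2.resize(p['frame'][170:360,100:350,::-1],None,fx=3,fy=3))
E
```

```text
t 20.23 pos [0.4742 0.1779 0.0948] rot [-3.14e+00 -1.00e-03 -4.47e-01] F [ 0.7 -0.1 -4.4] w 0.0172 q [ 0.75  0.25 -0.56  0.   -0.76  0.38]
d [-0.2  0.3 27.3] n 1 per [-0.2  0.3 27.3]
```

View pics/s6.png

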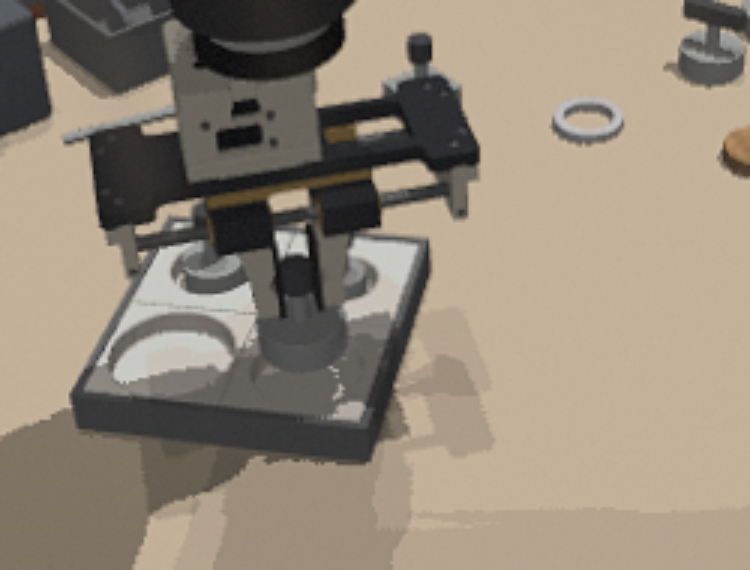

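Emit:
{"fn": "step_arm", "kwargs": {
  "commands": "0 0 10 0 0 0;0 0 9 0 0 0;0 0 5 0 0 0;0 0 2.5 0 0 0;0 0 1 0 0 0;0 0 0 0 0 0;0 0 0 0 0 0"
}}

```text
t: 21.15
eef_pos: [0.4735, 0.1778, 0.0666]
ee_rot: [-3.141, -0.0, -0.447]
force: [-0.5, 0.3, -3.2]
width: 0.0173
```

Emit:
{"fn": "step_arm", "kwargs": {
  "commands": "0 0 0.7 0 0 0;0 0 0 0 0 0;0 0 0 0 0 0"
}}

```text
t: 21.52
eef_pos: [0.4734, 0.1777, 0.0658]
ee_rot: [-3.142, -0.0, -0.447]
force: [0.2, -0.2, -3.8]
width: 0.0171
```

Emit:
{"fn": "step_arm", "kwargs": {
  "commands": "0 0 0.6 0 0 0;0 0 0 0 0 0;0 0 0 0 0 0"
}}

```text
t: 21.9
eef_pos: [0.4735, 0.1777, 0.0655]
ee_rot: [-3.141, -0.0, -0.447]
force: [-3.3, -0.5, 5.3]
width: 0.0173
```

Emit:
{"fn": "step_arm", "kwargs": {
  "commands": "0 0 0 0 0 0;0 0 0 0 0 0;0 0 0 0 0 0;0 0 -15 0 0 0;0 0 -35 0 0 0;0 0 -35 0 0 0;0 0 -20 0 0 0",
  "jaw": 42
}}

```text
t: 22.78
eef_pos: [0.4741, 0.1781, 0.1732]
ee_rot: [-3.139, -0.002, -0.446]
force: [0.5, 0.3, -0.9]
width: 0.0418
```

```bash
python3 d.py .5695,-.3478,.16;  python3 - <<'E'
from station import *
import cv2
p=grab_frame('side'); cv2.imwrite('pics/s7.png',cv2.resize(p['frame'][170:360,100:350,::-1],None,fx=3,fy=3))
E
```

```text
t 22.77 pos [0.4741 0.1781 0.1732] rot [-3.139e+00 -2.000e-03 -4.460e-01] F [ 0.5  0.3 -0.9] w 0.0418 q [ 0.75  0.15 -0.47  0.   -0.95  0.38]
d [313.1 433.2  12.4] n 10 per [31.3 43.3  1.2]
```

View pics/s7.png

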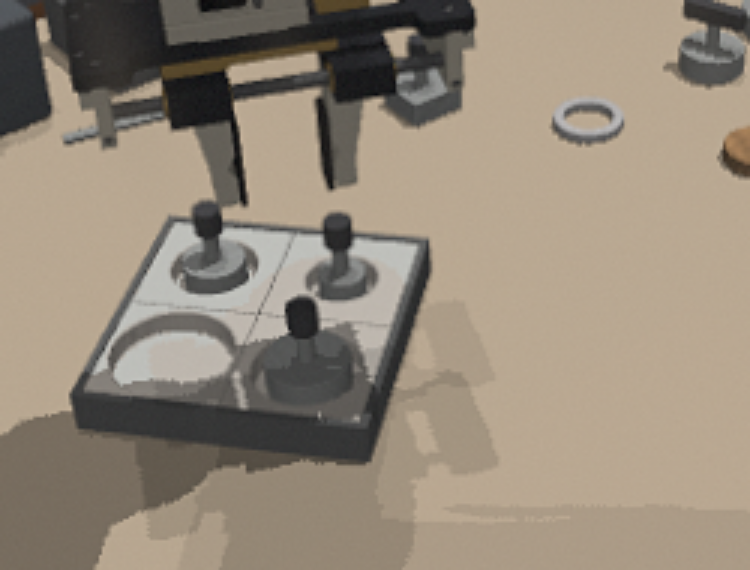

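The large weight is seated at about (305,370) in the crop. XL is the last one.

Emit:
{"fn": "step_arm", "kwargs": {
  "commands": "18 25 0 0 0 0;30 42 0 0 0 0;35 48 0 0 0 0;35 48 0 0 0 0;35 48 0 0 0 0;35 48 0 0 0 0;35 48 0 0 0 0;35 48 0 0 0 0"
}}

```text
t: 23.82
eef_pos: [0.553, -0.2561, 0.1712]
ee_rot: [-3.141, -0.001, -0.447]
force: [1.1, 0.2, 0.4]
width: 0.0419
```

Emit:
{"fn": "step_arm", "kwargs": {
  "commands": "30 42 0 0 0 0;17 24 8 0 0 0;8 12 22 0 0 0;0 0 22 0 0 0;0 0 0 0 0 0;0 0 0 0 0 0;0 0 0 0 0 0"
}}

```text
t: 24.7
eef_pos: [0.5693, -0.3478, 0.1194]
ee_rot: [-3.141, -0.002, -0.446]
force: [0.4, 0.3, 0.8]
width: 0.0419
```

```bash
python3 d.py .5695,-.3478,.055;  python3 - <<'E'
from station import *
import cv2
p=grab_frame('wrist'); cv2.imwrite('pics/w7.png',p['frame'][:,:,::-1])
E
```

```text
t 24.7 pos [ 0.5693 -0.3478  0.1194] rot [-3.141e+00 -2.000e-03 -4.460e-01] F [0.4 0.3 0.8] w 0.0419 q [-0.26  0.45 -0.17  0.   -0.95  1.38]
d [ 0.  -0.1 64.4] n 2 per [ 0.  -0.  32.2]
```

View pics/w7.png

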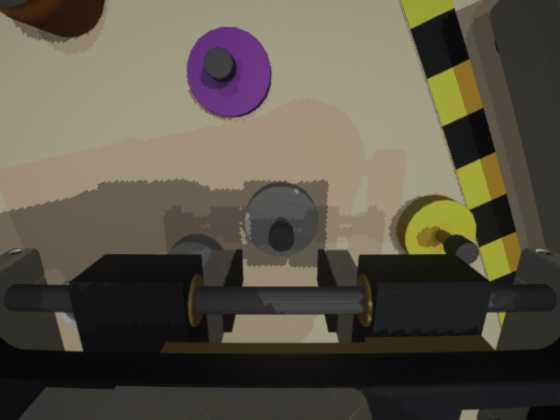

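The knob is at (281,236), centred, and about 25 mm clear of the clamp's bar.

Emit:
{"fn": "step_arm", "kwargs": {
  "commands": "0 0 32 0 0 0;0 0 32 0 0 0;0 0 0 0 0 0;0 0 0 0 0 0"
}}

```text
t: 25.25
eef_pos: [0.5695, -0.3484, 0.0556]
ee_rot: [3.141, -0.002, -0.446]
force: [0.4, 0.8, 0.7]
width: 0.0421
```

Emit:
{"fn": "step_arm", "kwargs": {
  "commands": "0 0 0 0 0 0;0 0 0 0 0 0;0 0 0 0 0 0;0 0 0 0 0 0;0 0 -30 0 0 0;0 0 -45 0 0 0;0 0 -30 0 0 0;0 0 -10 0 0 0",
  "jaw": 0,
  "grip_force": 30
}}

```text
t: 26.25
eef_pos: [0.5691, -0.348, 0.1704]
ee_rot: [-3.141, -0.002, -0.447]
force: [-0.2, 0.4, -3.6]
width: 0.0172
```

```bash
python3 d.py .5359,.2297,.17
```

```text
t 26.25 pos [ 0.5691 -0.348   0.1704] rot [-3.141e+00 -2.000e-03 -4.470e-01] F [-0.2  0.4 -3.6] w 0.0172 q [-0.26  0.4  -0.12 -0.   -1.05  1.38]
d [-2.796e+02 -5.067e+02  2.000e-01] n 10 per [-28.  -50.7   0. ]
```

Emit:
{"fn": "step_arm", "kwargs": {
  "commands": "-11.6 -21 0 0 0 0;-23 -42 0 0 0 0;-29 -53 0 0 0 0;-29 -53 0 0 0 0;-29 -53 0 0 0 0;-29 -53 0 0 0 0;-29 -53 0 0 0 0;-29 -53 0 0 0 0"
}}

```text
t: 27.25
eef_pos: [0.5431, 0.0878, 0.1674]
ee_rot: [3.14, 0.002, -0.447]
force: [0.8, -0.1, -4.1]
width: 0.017
```

Emit:
{"fn": "step_arm", "kwargs": {
  "commands": "-29 -53 0 0 0 0;-23 -42 0 0 0 0;-13 -21 0 0 0 0;-6 -9.7 0 0 0 0;0 0 30 0 0 0;0 0 30 0 0 0;0 0 15 0 0 0;0 0 0 0 0 0"
}}

```text
t: 28.25
eef_pos: [0.5346, 0.2288, 0.0928]
ee_rot: [3.139, 0.001, -0.447]
force: [-0.2, -0.2, -3.6]
width: 0.0169
```

Emit:
{"fn": "step_arm", "kwargs": {
  "commands": "0 0 0 0 0 0;0 0 0 0 0 0"
}}

```text
t: 28.5
eef_pos: [0.536, 0.2301, 0.0953]
ee_rot: [-3.14, -0.001, -0.447]
force: [0.0, -0.5, -3.3]
width: 0.017
```

```bash
python3 d.py .5359,.2297,.0665;  python3 - <<'E'
from station import *
import cv2
p=grab_frame('side'); cv2.imwrite('pics/s8.png',cv2.resize(p['frame'][170:360,100:350,::-1],None,fx=3,fy=3))
E
```

```text
t 28.5 pos [0.536  0.2301 0.0953] rot [-3.14e+00 -1.00e-03 -4.47e-01] F [ 0.  -0.5 -3.3] w 0.017 q [ 0.74  0.36 -0.39  0.   -0.82  0.38]
d [ 0.   0.4 28.8] n 1 per [ 0.   0.4 28.8]
```

View pics/s8.png

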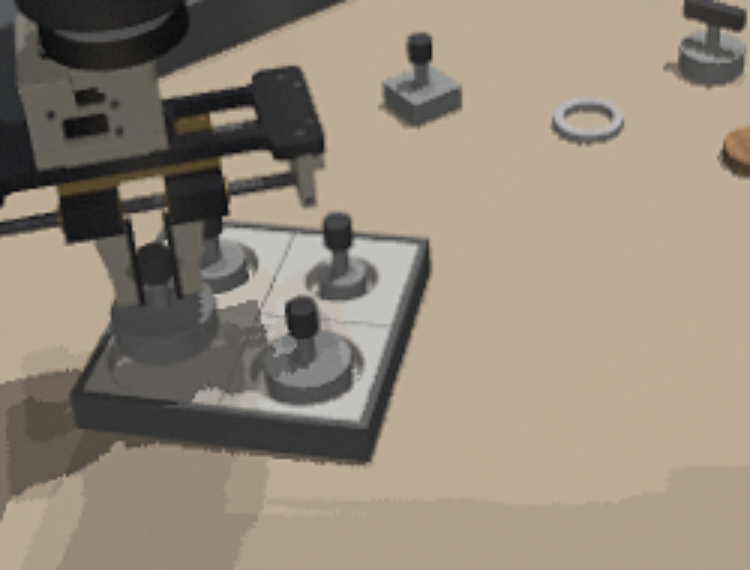

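Emit:
{"fn": "step_arm", "kwargs": {
  "commands": "0 0.3 10 0 0 0;0 0 9 0 0 0;0 0 5 0 0 0;0 0 3 0 0 0;0 0 1.5 0 0 0;0 0 0 0 0 0;0 0 0 0 0 0"
}}

```text
t: 29.42
eef_pos: [0.5354, 0.2296, 0.0658]
ee_rot: [-3.141, -0.0, -0.447]
force: [1.3, 0.0, -3.2]
width: 0.017
```

Emit:
{"fn": "step_arm", "kwargs": {
  "commands": "0 0 0.6 0 0 0;0 0 0 0 0 0;0 0 0 0 0 0"
}}

```text
t: 29.8
eef_pos: [0.5355, 0.2296, 0.0657]
ee_rot: [-3.141, -0.0, -0.447]
force: [-3.1, -0.2, 5.9]
width: 0.017
```

Emit:
{"fn": "step_arm", "kwargs": {
  "commands": "0 0 0 0 0 0;0 0 0 0 0 0;0 0 0 0 0 0;0 0 -15 0 0 0;0 0 -35 0 0 0;0 0 -35 0 0 0;0 0 -35 0 0 0;0 0 -20 0 0 0",
  "jaw": 42
}}

```text
t: 30.8
eef_pos: [0.536, 0.2298, 0.2084]
ee_rot: [-3.138, -0.002, -0.447]
force: [-0.6, -0.0, -0.4]
width: 0.0419
```

Emit:
{"fn": "step_arm", "kwargs": {
  "commands": "0 -25 -25 0 0 0;0 -45 -25 0 0 0;0 -45 -10 0 0 0;0 -30 0 0 0 0;0 -10 0 0 0 0;0 0 0 0 0 0;0 0 0 0 0 0"
}}

```text
t: 31.68
eef_pos: [0.6019, 0.3683, 0.2655]
ee_rot: [-3.142, -0.0, -0.447]
force: [0.1, -0.1, -0.1]
width: 0.0419
```

```bash
python3 d.py;  python3 - <<'E'
from station import *
import cv2
p=grab_frame('side'); cv2.imwrite('pics/s9.png',cv2.resize(p['frame'][140:350,110:440,::-1],None,fx=2.4,fy=2.4))
t=grab_frame('top'); cv2.imwrite('pics/t9.png',cv2.resize(t['frame'][140:290,120:450,::-1],None,fx=2.4,fy=2.4))
E
```

```text
t 31.68 pos [0.6019 0.3683 0.2655] rot [-3.142 -0.    -0.447] F [ 0.1 -0.1 -0.1] w 0.0419 q [ 0.82  0.4   0.11  0.   -1.28  0.3 ]
```

View pics/s9.png

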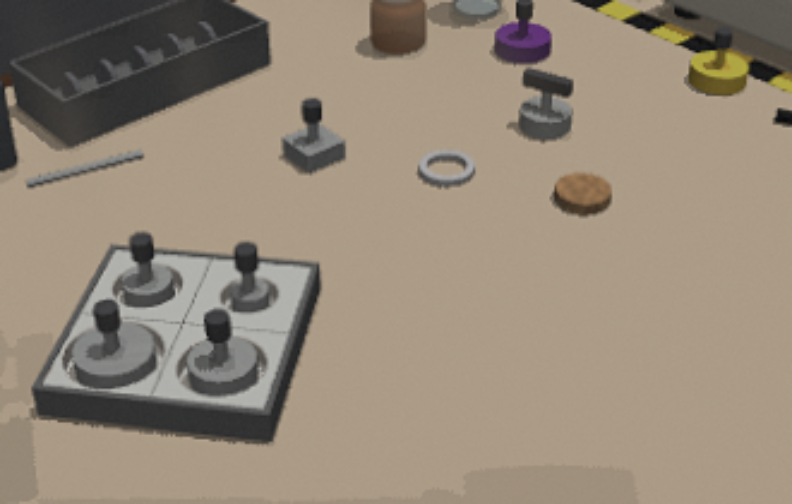

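View pics/t9.png

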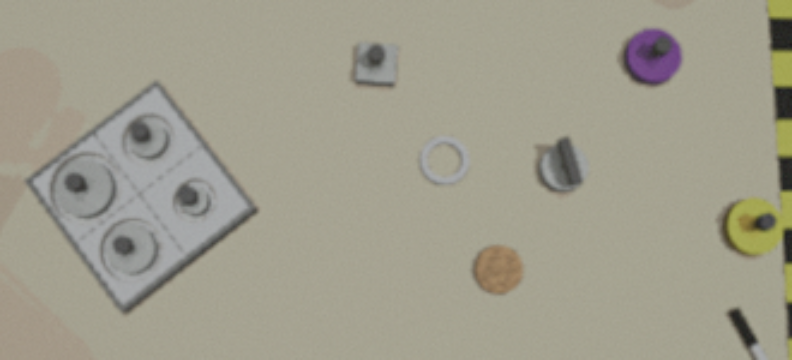

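Both views show all four weights upright in matching pockets. In the top crop they are s (193,198), m (146,136), l (130,248) and xl (83,186). The foot at (375,63) and the clamp at (562,165) have not moved.

```bash
python3 -c "
from station import *
print(job_done())"
```

```text
the job is handed in; nothing more can be done
None
```

All four weights are standing upright in the tray, each in the pocket made for it. I placed them from smallest to largest, gripping each by the knob, and handed the job in at about 32 s of the 90 s allowed.

- **Setting down:** I lowered each weight until the arm felt light contact (about 5–6 N), then opened the jaws.
- **Final check:** the last side and top pictures show all four seated, with the presser foot, the clamp and the coloured look-alikes where they were. The gripper was well clear of everything.
- **Failed or disagreed:** no check failed. At the first placing I read the arm's position before it had settled and shifted it by about 3 mm. I corrected that before setting the weight down. I didn't measure the pocket heights from two views. I took them from the task text, and the contact heights agreed to about 1 mm.

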